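# Key the interlock on the surplus test bench

### The job

Pull the red-headed key straight up out of its sprung holder, push it fully home into the lock on the grey control box, working it past the sticky pins, then turn it a quarter turn clockwise (seen from above) against the return spring and hold it there: finish with the gripper still gripping the turned key in the lock. Leave the blue key and the other parts on the bench where they are.

Things in the scene. Friction and masses are not known exactly. Their poses are not given: they have to be found in the camera images.
- red_key: Steel key with a red plastic head, 80 mm long, about 100 g, upright in its holder. Origin: centre of its tip, z up to the head, x across its width, y its thickness. From the tip: blade 24 long, 14 wide, 6 thick, tapered to 6 x 3 at the tip over 8 mm and to 8 wide over its top 6; round shank dia. 6; head from 42 to 80 mm, 30 wide, 10 thick. Same either way round (half turn about z).
- blue_key: Bystander, to be left alone: same key as the red one but with a blue head, in the other holder. Origin at its tip.
- red_holder: Fixed yellow holder of the red key, block 40 x 36 mm on a base 70 x 60 mm, top 48 mm above the bench. Origin under its centre; key x lies along its x. Key tip stands 16 mm above the bench, head 58 to 96 mm. Slot 15.5 (x) x 7.5 (y), 32 deep. A sprung detent lets go at about 8 to 10 N of straight upward pull in the first 8 mm; brass detent cap on +x side.
- blue_holder: Fixed, same yellow holder, holding the blue key. Origin at the centre of the underside.
- keyway (a point): Centre of the lock's slot mouth, on top of a square aluminium boss 52 x 52 mm, 85 mm above the bench; z up, x along the unturned slot. Slot 17 (x) x 9 (y) in a 6 mm plate, below it a cylinder slot 15.5 x 7.5. The key goes straight down, width along x, either way round; home is tip 32 mm below the mouth, on the slot's floor, head then 10 mm above the boss.
- control_box: Fixed grey box 150 (x) x 120 x 70 mm with the lock boss 35 mm from its centre towards -x; origin under its centre. Inside the lock two sticky sprung pins are met with the tip 18 to 29 mm below the mouth and resist with about 6 to 12 N, then drag; twisting a few degrees to and fro helps. Short of home, a plate keeps the key from turning.
- lock (a joint): Turn of the lock cylinder, rad: 0 as at the start, grows clockwise seen from above to a stop at 1.5 (a quarter turn). A return spring brings it back to 0 when let go (about 0.03 N m at the start, 0.1 N m at the stop). The blade has about 0.15 rad of play in the cylinder, so the key turns that much further than the cylinder.
- relay: Bystander: small clear-topped relay, 28 x 36 x 28 mm, loose on top of the control box at the end away from the lock. Origin under its centre.
- fuse_link: Bystander: white ceramic fuse link with brass blades, 26 x 70 x 26 mm, loose on the bench beside the red key's holder, about 95 mm off on its -x side. Origin under its centre.
- contactor: Bystander: grey and black contactor, 50 x 60 x 64 mm. Origin under its centre.
- breaker: Bystander: white circuit breaker with a blue toggle, 80 x 54 x 71 mm. Origin under its centre.
- screwdriver: Bystander: orange-handled screwdriver, 180 mm long, lying on the bench. Origin under its middle.
- terminal_block: Bystander: green terminal block, 30 x 75 x 22 mm. Origin under its centre.

How it is judged:
By the outcome, as a careful person would: the job done as asked, in the order asked, and still so for the second after the job is handed in, while the arm keeps its last pose, push and grip.
It also fails if it takes over 51 s, if anything falls off the work surface, if the arm or the gripper's body presses on something with over 40 N, if the wrist force passes 120 N, or if a joint passes its speed limit or range.

### The arm

A 6-joint arm with a two-finger parallel gripper is mounted at the origin on the work surface. World frame = base frame: x ahead of the robot, y to its left, z up, the work surface at z = 0. Lengths are in m, angles in degrees, forces in N, time in s.
With the tool pointing down it reaches from about 0.35 to 0.875 m from the base axis. Payload 4.2 kg.
Tool frame: the origin (TCP) lies between the finger pads; the fingertips stand 22 mm ahead of it and the grasp point (between the pads) lies 3 mm ahead of it (env.finger_overhang is the distance from the TCP to the fingertips, in m); z points along the fingers, y is the line along which they close (so a half turn about z gives the same grasp; the last joint's range is limited). The gripper opens to 87 mm and grips with 3 to 60 N. Pads are 19 mm wide; open, the fingers measure 117 mm over their backs; the gripper's body (75 mm by 190 mm) begins 51 mm behind the grasp point.
Start: joints at [-58.579, 22.042, 0.453, 0, -68.411, -14.817], TCP at [0.179, -0.599, 0.245] pointing down, gripper open.
Joint ranges: [-179.83, 179.83], [-69.29, 118.12], [-61.27, 80.66], [-181.25, 117.63], [-171.15, -9.14], [-177.46, 177.46]. Speed limits (degrees/s): [159.86, 159.86, 180, 180, 180, 180].

### API

Orientations are given as [roll, pitch, yaw] about the fixed x, y, z axes, in that order (R = Rz(yaw) Ry(pitch) Rx(roll)).
In Python, from workcell import env, vision gives the robot as it stands (env), with the cameras (vision). Calls block until the motion is done:
- env.goto(position, orientation): joint-space move of the TCP to a pose.
- env.move_straight(position, rotation=None, rate=0.15, force_limit=None): straight line of the TCP; rotation=None keeps the orientation; rate is the mean speed in m/s. With force_limit (N) it stops when the force on the tool has changed by that much, and returns True; else False.
- env.set_joints(angles): joint-space move.
- env.gripper_to(opening, grasp_force=None): opening from 0.0 (shut) to 1.0 (fully open); grasp_force is the grip in N (None keeps the last); returns when the fingers have stopped.
- env.dwell(seconds).
- env.inverse_kinematics(position, orientation): joint angles nearest the present ones, or None.
- env.read_state(): the state.
- vision.grab_frame(name): name is "scene" or "top"; returns a dict with "image" (400x640x3 uint8, blue, green, red), "fx", "fy", "cx", "cy" (pixels), "position" and "orientation" of the camera in the world. Camera axes: x right, y up, looking along -z (the intrinsics and any distortion apply to the point x, -y, -z); pixel columns grow to the right and rows downward; lengths in m; the calibration is good to about 2 mm. A picture is of the moment at which its call begins. There is no depth.
A pose or a line that the arm cannot do raises env.Unreachable and nothing moves.
- env.close_job(): hands the job in; it is judged then, once.
The state is a dict: "clock": time; "joint_positions": joint angles; "qvel": joint speeds; "joint_torque": joint torques, N m; "position": TCP position; "tool_rot": TCP orientation; "force": force on the tool from outside, world axes, zero at the start; "wrist_torque": the same for the moment, N m; "opening": opening from 0.0 (shut) to 1.0 (fully open); "finger_force": force on a finger pad.
Only numpy, scipy, OpenCV 4.12 (cv2) and the standard library are available. Lean on these libraries where they do the work, as an engineer would, in place of code of your own. Each camera call takes 0.05 s, during which the arm holds its last target. There are 200 camera calls.

## Working session

There is one attempt and no reset: what is moved stays moved. The work goes in short steps, each a Python script; the robot and the scene stay as the last script left them, time stands still between calls to the robot, and variables do not carry over. Pictures are saved under pics/ and viewed, at most 10 in all, crops included, and the job is handed in when it is done.

```bash
mkdir -p pics; ls
python3 - <<'E'
from workcell import env, vision
import cv2
for n in("scene","top"):
    f=vision.grab_frame(n); cv2.imwrite(f"pics/{n}0.png",f["image"]); print({k:v for k,v in f.items() if k!="image"})
print(env.read_state(), env.finger_overhang)
E
```

```text
pics
workcell.py
{'fx': 517.9240410847696, 'fy': 517.9240410847696, 'cx': 321.40525123894326, 'cy': 193.03543584862365, 'position': array([ 1.08963491, -0.71349939,  0.95520999]), 'orientation': array([44.93158903, -0.87807882, 35.05262663])}
{'fx': 376.867186787655, 'fy': 376.867186787655, 'cx': 321.1540805585204, 'cy': 202.22033714241502, 'position': array([0.50984405, 0.00256153, 1.11395541]), 'orientation': array([  4.02599452,   0.90650035, -91.45271532])}
{'clock': 0.1, 'joint_positions': array([-5.85787723e+01,  2.20851422e+01,  3.85325393e-01, -2.36959003e-02,
       -6.84101191e+01, -1.48140181e+01]), 'qvel': array([ 0.00859705,  0.02586641,  0.22325713,  0.08265891,  0.05875891,
       -0.07647785]), 'joint_torque': array([-2.59516792e-04, -3.91692281e+01,  1.87936020e+01,  4.23194915e+00,
        1.34273322e-02, -7.81037716e-05]), 'position': array([ 0.17846775, -0.59844996,  0.24357033]), 'tool_rot': array([ 1.79888087e+02, -6.82422376e-03, -1.63401524e+02]), 'force': array([-0.2748018 ,  0.22340185,  0.54099749]), 'wrist_torque': array([-0.03145696, -0.01962281,  0.03258013]), 'finger_force': 0.0, 'opening': 1.001828293685051} 0.022
```

View pics/scene0.png

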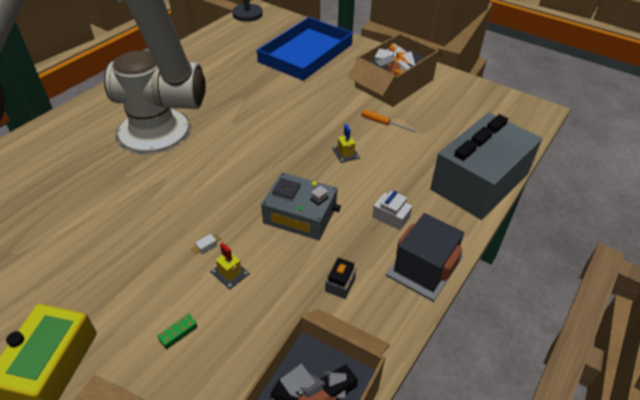

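View pics/top0.png

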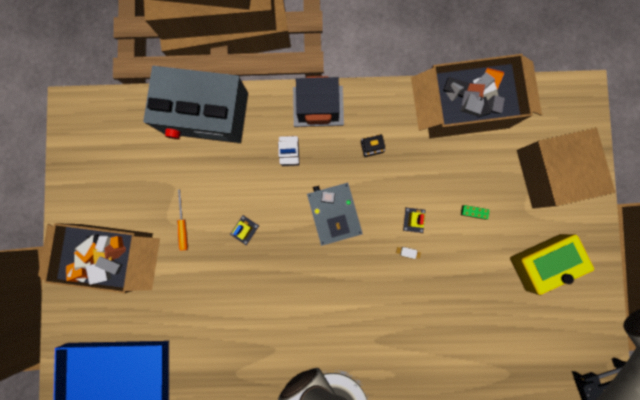

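The scene view shows the red key at about (227,255) and the lock boss at (287,188). In the top view they are at (418,218) and (338,227), with the fuse link at (409,253). I'll look at enlarged crops next.

Run:
```python
import cv2,numpy as np
t=cv2.imread("pics/top0.png");s=cv2.imread("pics/scene0.png")
def c(i,x,y,w,h,k=8): return cv2.resize(i[y:y+h,x:x+w],None,fx=k,fy=k,interpolation=cv2.INTER_CUBIC)
a=np.vstack([np.hstack([c(t,395,198,48,36),c(t,312,204,48,36)]),np.hstack([c(s,206,236,48,50),c(s,266,168,48,50)])])
a=cv2.resize(a,None,fx=.8,fy=.8);print(a.shape)
cv2.imwrite("pics/c1.png",a)
```

```text
(550, 614, 3)
```

View pics/c1.png

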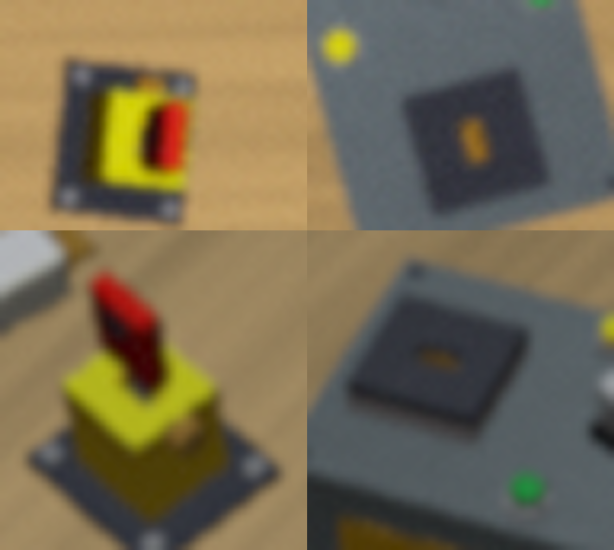

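The crops show the key head as a bright red strip with the brass cap towards the top of the image. The lock boss is a dark square with an orange slot mouth.

```bash
cat > h.py <<'E'
import cv2,numpy as np
from scipy.spatial.transform import Rotation as R
from workcell import env, vision
def ray(f,p):
    d=np.array([(p[0]-f["cx"])/f["fx"],-(p[1]-f["cy"])/f["fy"],-1.])
    return np.array(f["position"]),R.from_euler("xyz",f["orientation"],degrees=True).as_matrix()@d
def onz(f,p,z):
    o,d=ray(f,p); return o+d*(z-o[2])/d[2]
def tri(f,p,g,q):
    (a,u),(b,v)=ray(f,p),ray(g,q)
    u=u/np.linalg.norm(u);v=v/np.linalg.norm(v)
    P=np.eye(3)-np.outer(u,u);Q=np.eye(3)-np.outer(v,v)
    x=np.linalg.solve(P+Q,P@a+Q@b); return x,np.linalg.norm(P@(x-a))
def blob(f,roi,lo,hi,k=8):
    """largest blob of HSV range in roi (x,y,w,h): rect corners (px), centroid (px), area"""
    x,y,w,h=roi
    im=cv2.resize(f["image"][y:y+h,x:x+w],None,fx=k,fy=k,interpolation=cv2.INTER_CUBIC)
    m=cv2.inRange(cv2.cvtColor(im,cv2.COLOR_BGR2HSV),np.array(lo),np.array(hi))
    cs=cv2.findContours(m,cv2.RETR_EXTERNAL,cv2.CHAIN_APPROX_NONE)[0]
    c=max(cs,key=cv2.contourArea); M=cv2.moments(c)
    t=lambda p:(np.array(p)+.5)/k-.5+[x,y]
    return t(cv2.boxPoints(cv2.minAreaRect(c))),t([M["m10"]/M["m00"],M["m01"]/M["m00"]]),M["m00"]/k/k
def rect(f,b,z):
    P=np.array([onz(f,p,z)[:2] for p in b[0]]); e=P[1]-P[0],P[2]-P[1]
    L=[np.linalg.norm(v) for v in e]; i=int(np.argmax(L)); v=e[i]
    return P.mean(0).round(4),np.round(L,4),round(float(np.degrees(np.arctan2(v[1],v[0]))%180),1)
E
python3 - <<'E'
from h import *
t,s=vision.grab_frame("top"),vision.grab_frame("scene")
slotT=blob(t,(325,216,24,22),(5,90,60),(28,255,255)); slotS=blob(s,(277,176,24,24),(5,60,50),(28,255,255))
print("slot top",slotT[1:],rect(t,slotT,.085)); print("slot scene",slotS[1:],rect(s,slotS,.085),onz(s,slotS[1],.085),onz(t,slotT[1],.085)); print(tri(t,slotT[1],s,slotS[1]))
for v in (75,85,95):
    b=blob(t,(322,208,32,34),(0,0,0),(180,255,v)); print("boss",v,b[1:],rect(t,b,.085))
for v in (120,150):
    b=blob(t,(405,205,30,25),(0,150,v),(8,255,255)); print("red",v,b[1:],rect(t,b,.096))
b=blob(t,(405,205,30,25),(22,120,100),(35,255,255)); print("yel",b[1:],rect(t,b,.048),onz(t,b[1],.048))
for v in (85,100):
    b=blob(t,(398,203,36,34),(0,0,0),(180,130,v)); print("base",v,rect(t,b,.006))
for y,x in((214,406),(231,405),(230,420),(211,424),(224,336),(229,331)): print(t["image"][y,x])
E
```

```text
slot top (array([337.68863648, 225.5594241 ]), 26.3515625) (array([ 0.5178, -0.0264]), array([0.0118, 0.0199]), 14.8)
slot scene (array([286.18323226, 187.6683513 ]), 11.59375) (array([ 0.523 , -0.0297]), array([0.0089, 0.0137]), 22.6) [ 0.52315414 -0.02972333  0.085     ] [ 0.51776782 -0.0264072   0.085     ]
(array([ 0.51862797, -0.02590622,  0.07931357]), np.float64(0.0010503894962256887))
boss 75 (array([337.81354039, 225.6574258 ]), 318.515625) (array([ 0.5176, -0.0268]), array([0.0503, 0.0498]), 104.0)
boss 85 (array([337.87646946, 225.6688112 ]), 358.7578125) (array([ 0.5176, -0.0269]), array([0.0529, 0.0527]), 104.0)
boss 95 (array([337.94584335, 225.69571971]), 402.796875) (array([ 0.5173, -0.0271]), array([0.0564, 0.0564]), 14.2)
red 120 (array([421.27846806, 218.73898453]), 26.09375) (array([ 0.5302, -0.2513]), array([0.0255, 0.0089]), 173.6)
red 150 (array([421.47062113, 218.69839699]), 22.703125) (array([ 0.5302, -0.2519]), array([0.0255, 0.0077]), 173.9)
yel (array([415.39115809, 219.71222038]), 138.765625) (array([ 0.5302, -0.2526]), array([0.0458, 0.0407]), 172.6) [ 0.52890566 -0.24648862  0.048     ]
base 85 (array([ 0.5302, -0.2487]), array([0.0659, 0.0506]), 173.4)
base 100 (array([ 0.5299, -0.2508]), array([0.0674, 0.0561]), 172.5)
[62 54 53]
[ 91 129 155]
[98 94 93]
[106 109 116]
[ 44  86 113]
[61 52 50]
```

Run:
```python
from h import *
s=vision.grab_frame("scene")
for v in (70,80):
    b=blob(s,(268,172,38,32),(0,0,0),(180,255,v)); print("boss",v,b[1:],rect(s,b,.085))
b=blob(s,(215,236,25,26),(0,150,150),(8,255,255)); print("redtop",b,rect(s,b,.096),onz(s,b[1],.096))
x=.5302,-.2515
for yaw in(-7,173):
    print("grasp",yaw,env.inverse_kinematics([*x,.083],[180,0,yaw]))
for yaw in(14.2,-81,-165.8,99,194.2):
    print("lock",yaw,env.inverse_kinematics([.5178,-.0267,.12],[180,0,yaw]))
```

```text
boss 70 (array([286.04401091, 189.19431487]), 398.1796875) (array([ 0.525 , -0.0335]), array([0.0627, 0.0652]), 13.7)
boss 80 (array([285.9215216 , 189.22943883]), 447.3203125) (array([ 0.5249, -0.0339]), array([0.0675, 0.0676]), 13.5)
redtop (array([[219.74878407, 243.66804409],
       [221.91926098, 241.20817089],
       [229.84873486, 248.20476627],
       [227.67825794, 250.66463947]]), array([224.83137427, 246.02216832]), 29.9921875) (array([ 0.5331, -0.2539]), array([0.0077, 0.0269]), 170.7) [ 0.53341374 -0.25407309  0.096     ]
grasp -7 [-9.57536561e+00  2.76181450e+01 -1.65074865e+01  2.54444375e-14
 -4.58743685e+01  9.25753656e+01]
grasp 173 [-9.57536561e+00  2.76181450e+01 -1.65074865e+01 -2.54444375e-14
 -4.58743685e+01 -8.74246344e+01]
lock 14.2 [ 1.49992193e+01  1.92659175e+01 -2.40572209e+01  2.54444375e-14
 -4.66768616e+01  8.92007807e+01]
lock -81 [ 14.99921927  19.26591748 -24.05722091   0.         -46.67686161
  -5.99921927]
lock -165.8 [ 1.49992193e+01  1.92659175e+01 -2.40572209e+01 -2.54444375e-14
 -4.66768616e+01 -9.07992193e+01]
lock 99 [ 14.99921927  19.26591748 -24.05722091   0.         -46.67686161
 174.00078073]
lock 194.2 [ 1.49992193e+01  1.92659175e+01 -2.40572209e+01 -2.54444375e-14
 -4.66768616e+01 -9.07992193e+01]
```

Run:
```python
from h import *
def st(l):
    s=env.read_state(); print(l,round(s["clock"],2),s["position"].round(4),s["tool_rot"].round(2),"F",s["force"].round(1),"T",s["wrist_torque"].round(2),"op",round(s["opening"],3),round(s["finger_force"],1))
x=.5312,-.2523; o=[180,0,-6.8]
env.gripper_to(.5)
env.goto([*x,.19],o); st("above")
env.move_straight([*x,.083],rate=.08,force_limit=8); st("down")
env.gripper_to(0,15); st("grip15")
f=vision.grab_frame("scene"); cv2.imwrite("pics/g.png",cv2.resize(f["image"][170:300,150:310],None,fx=4,fy=4,interpolation=cv2.INTER_CUBIC))
```

```text
above 3.04 [ 0.531  -0.2529  0.1901] [ 1.7999e+02 -1.0000e-02 -6.8700e+00] F [ 0.5 -0.2 -0.1] T [-0.15  0.14 -0.01] op 0.503 0.0
down 4.53 [ 0.5316 -0.2524  0.0836] [ 1.7999e+02 -7.0000e-02 -6.7900e+00] F [-0.7  0.5  0.4] T [-0.08  0.16  0.01] op 0.501 0.0
grip15 5.2 [ 0.5312 -0.2527  0.083 ] [179.97  -0.    -6.8 ] F [ 0.4 -1.9 -0.8] T [-0.89  0.23  0.03] op 0.113 14.9
```

View pics/g.png

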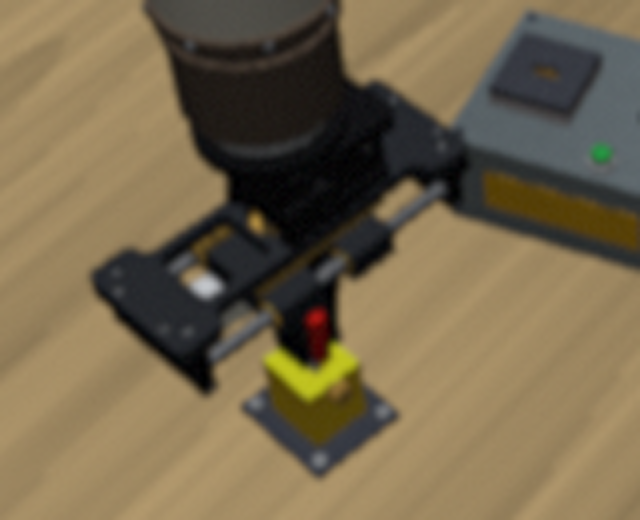

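The picture shows the gripper closed on the red head at about (317,330), with the holder intact. I'll firm up the grip, pull straight up and carry the key over the lock.

```bash
cat >> h.py <<'E'
def st(l):
    s=env.read_state(); print(l,round(s["clock"],2),s["position"].round(4),s["tool_rot"].round(2),"F",s["force"].round(1),"T",s["wrist_torque"].round(2),"op",round(s["opening"],3),round(s["finger_force"],1))
    return s
E
python3 - <<'E'
from h import *
x=.5312,-.2532
env.move_straight([*x,.083],rate=.02); st("nudge")
env.gripper_to(0,55); st("grip55")
env.move_straight([*x,.095],rate=.02); st("up12")
env.move_straight([*x,.19],rate=.1); st("up")
env.goto([.519,-.028,.195],[180,0,14.2]); st("over lock")
for n,(a,b,c,d) in dict(scene=(200,100,160,130),top=(270,170,130,100)).items():
    f=vision.grab_frame(n); cv2.imwrite(f"pics/l_{n}.png",f["image"])
    cv2.imwrite(f"pics/lc_{n}.png",cv2.resize(f["image"][b:b+d,a:a+c],None,fx=4,fy=4,interpolation=cv2.INTER_CUBIC))
E
```

```text
nudge 5.5 [ 0.5311 -0.2531  0.083 ] [-1.7999e+02  1.0000e-02 -6.8100e+00] F [-0.1 -1.1 -0.4] T [-0.35  0.26 -0.02] op 0.117 15.0
grip55 5.72 [ 0.5312 -0.2531  0.083 ] [-1.7999e+02  1.0000e-02 -6.8000e+00] F [-0.5 -0.4 -0.7] T [-0.24  0.22  0.03] op 0.108 55.0
up12 6.47 [ 0.5305 -0.253   0.0944] [-1.7998e+02  1.1000e-01 -6.8200e+00] F [ 0.1 -0.6 -8.4] T [-0.43  0.25 -0.02] op 0.107 55.0
up 7.57 [ 0.5308 -0.2531  0.1894] [-1.7999e+02  7.0000e-02 -6.8000e+00] F [ 0.8  1.1 -1.1] T [-0.04  0.14 -0.02] op 0.112 55.0
over lock 8.47 [ 0.5191 -0.0285  0.1948] [1.7998e+02 3.0000e-02 1.4170e+01] F [-0.1  0.4 -0.8] T [-0.14  0.07 -0.06] op 0.109 55.0
```

View pics/lc_scene.png

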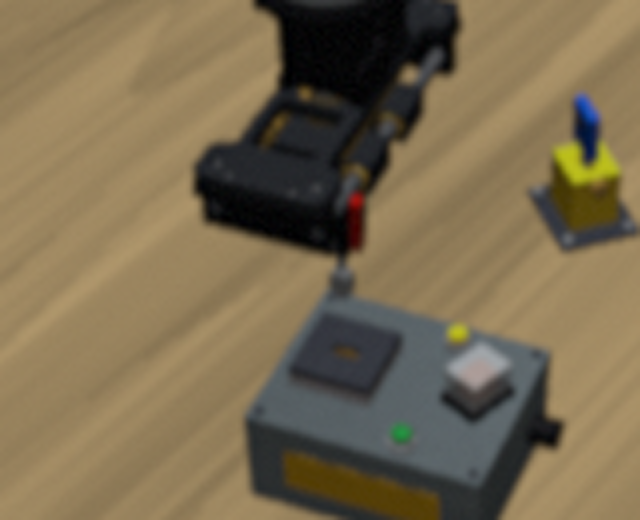

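The picture shows the key hanging upright, with the blade at (342,280) in the crop and the slot mouth at (347,352). I'll go to just above the mouth and compare again.

Run:
```python
from h import *
env.move_straight([.519,-.028,.156],rate=.08,force_limit=8); st("near")
f=vision.grab_frame("scene"); g=vision.grab_frame("top")
for n,fr in(("scene",f),("top",g)): cv2.imwrite(f"pics/n_{n}.png",fr["image"])
a=cv2.resize(f["image"][155:205,255:320],None,fx=9,fy=9,interpolation=cv2.INTER_CUBIC)
cv2.imwrite("pics/n.png",a)
# predicted pixel of tip corners & mouth corners by projection, using commanded pose
def proj(f,P):
    c=(np.array(P)-f["position"])@R.from_euler("xyz",f["orientation"],degrees=True).as_matrix()
    return np.array([f["cx"]-f["fx"]*c[0]/c[2],f["cy"]+f["fy"]*c[1]/c[2]])
e=env.read_state()["position"]
for h in(0,.008,.018): print("key axis at",h,((proj(f,[e[0],e[1],e[2]-.067+h])-[255,155]+.5)*9).round(0))
```

```text
near 9.2 [ 0.5194 -0.0282  0.1561] [ 1.7998e+02 -2.0000e-02  1.4190e+01] F [ 0.3  0.1 -0.9] T [-0.12  0.1  -0.01] op 0.108 55.0
key axis at 0 [278. 277.]
key axis at 0.008 [277. 255.]
key axis at 0.018 [275. 228.]
```

View pics/n.png

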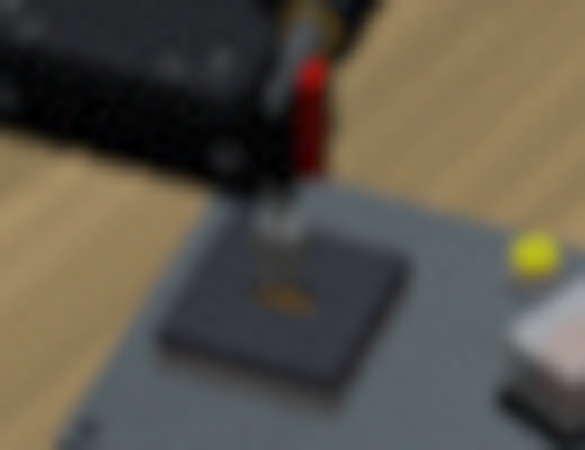

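The blade axis at crop (278,240) projects to about (279,288) on the mouth plane, while the slot centre is at about (286,296). Averaging the two views moves the target to about (0.520, -0.0286).

Run:
```python
from h import *
x=.520,-.0286
env.move_straight([*x,.156],rate=.03); st("align")
for d in(4,8,12,16):
    hit=env.move_straight([*x,.085+.067-d/1e3],rate=.03,force_limit=7); st((d,hit))
    if hit: break
```

```text
align 9.55 [ 0.5202 -0.0286  0.1564] [ 1.80e+02 -5.00e-02  1.42e+01] F [-1.   0.1 -1.3] T [-0.07  0.18 -0.01] op 0.11 55.0
(4, False) 9.97 [ 0.5198 -0.0287  0.1477] [1.80e+02 4.00e-02 1.42e+01] F [-0.6  0.8 -0.8] T [-0.13  0.12 -0.03] op 0.109 55.0
(8, False) 10.25 [ 0.5198 -0.0286  0.1437] [-1.80e+02  3.00e-02  1.42e+01] F [ 0.4  0.2 -0.6] T [-0.09  0.08 -0.01] op 0.113 55.0
(12, False) 10.53 [ 0.5198 -0.0286  0.1397] [-1.7999e+02  3.0000e-02  1.4200e+01] F [ 0.1  0.4 -0.3] T [-0.02  0.12  0.  ] op 0.111 55.0
(16, False) 10.82 [ 0.5197 -0.0284  0.1356] [-1.7997e+02  3.0000e-02  1.4190e+01] F [-0.7  1.1 -1.7] T [ 0.45  0.27 -0.  ] op 0.113 55.0
```

Run:
```python
from h import *
x=.520,-.0286; y0=14.2
k=1
for d in np.arange(17.5,34.1,1.5):
    hit=env.move_straight([*x,.152-d/1e3],[180,0,y0+3*k],rate=.025,force_limit=30); k=-k
    s=st((round(float(d),1),hit))
    if hit or abs(s["force"][2])>35: break
```

```text
(17.5, False) 11.07 [ 0.5197 -0.0283  0.1342] [-1.7996e+02  3.0000e-02  1.7120e+01] F [-1.3  3.4 -0.3] T [0.89 0.59 0.04] op 0.112 55.0
(19.0, False) 11.32 [ 0.5196 -0.0284  0.1332] [-1.7998e+02  4.0000e-02  1.1300e+01] F [-3.4  4.8  1.5] T [1.18 1.13 0.05] op 0.109 55.0
(20.5, False) 11.58 [ 0.5191 -0.0285  0.1315] [-1.7996e+02  1.0000e-01  1.7300e+01] F [-3.5  3.6  3.2] T [ 1.23  1.42 -0.03] op 0.115 55.0
(22.0, False) 11.84 [ 0.5186 -0.0287  0.1299] [-1.7998e+02  1.7000e-01  1.1280e+01] F [-3.8  2.9  2.5] T [ 1.13  1.74 -0.01] op 0.108 55.0
(23.5, False) 12.1 [ 0.5186 -0.0287  0.1284] [-1.7996e+02  1.7000e-01  1.7290e+01] F [-4.6  3.2  2.7] T [1.22 1.66 0.02] op 0.109 55.0
(25.0, False) 12.36 [ 0.5187 -0.0286  0.1269] [-1.7997e+02  1.6000e-01  1.1280e+01] F [-4.7  4.3  2.6] T [1.32 1.64 0.03] op 0.108 55.0
(26.5, False) 12.62 [ 0.5192 -0.0285  0.1258] [-1.7997e+02  9.0000e-02  1.7310e+01] F [-4.8  4.9  3.8] T [1.33 1.6  0.  ] op 0.113 55.0
(28.0, False) 12.88 [ 0.5196 -0.0284  0.1243] [-1.7998e+02  3.0000e-02  1.1290e+01] F [-2.9  4.5  3.7] T [ 1.29  1.3  -0.01] op 0.112 55.0
(29.5, False) 13.13 [ 0.5196 -0.0283  0.1226] [-1.7996e+02  3.0000e-02  1.7310e+01] F [-3.3  4.7  1.5] T [1.4  1.19 0.01] op 0.113 55.0
(31.0, False) 13.39 [ 0.5197 -0.0283  0.1211] [-1.7997e+02  2.0000e-02  1.1280e+01] F [-3.3  3.9  1.1] T [ 1.31  1.06 -0.03] op 0.11 55.0
(32.5, False) 13.65 [ 0.5197 -0.0283  0.1198] [-1.7997e+02  1.0000e-02  1.7310e+01] F [-4.5  4.4  3.9] T [1.43 1.28 0.03] op 0.113 55.0
(34.0, False) 13.91 [ 0.5199 -0.0285  0.1195] [179.99  -0.    11.33] F [-5.4  3.5  9.3] T [1.49 1.98 0.02] op 0.11 55.1
```

Run:
```python
from h import *
x=np.array([.5192,-.0279])
env.move_straight([*x,.117],[180,0,16],rate=.02,force_limit=30); st("press")
env.move_straight([*x,.117],[180,0,11],rate=.02); s=st("press2")
for y in(6,0,-6,-12,-18):
    env.move_straight([*x,.117],[180,0,y],rate=.02,force_limit=25); s=st(y)
    if abs(s["wrist_torque"][2])>.5: break
```

```text
press 14.16 [ 0.5197 -0.0281  0.1193] [ 1.7992e+02 -8.0000e-02  1.6190e+01] F [-5.   3.4 12.7] T [0.89 1.95 0.06] op 0.112 55.0
press2 14.41 [ 0.5198 -0.0282  0.1194] [ 1.7993e+02 -9.0000e-02  1.1160e+01] F [-5.4  1.7 13.3] T [ 0.79  1.9  -0.  ] op 0.113 55.0
6 14.66 [ 0.5197 -0.0282  0.1194] [ 1.7993e+02 -9.0000e-02  6.1600e+00] F [-5.8  2.1 11.9] T [0.77 2.03 0.02] op 0.11 55.0
0 14.92 [ 0.5197 -0.0282  0.1194] [ 1.7995e+02 -9.0000e-02  1.6000e-01] F [-5.6  2.5 13.2] T [0.88 2.05 0.03] op 0.109 55.0
-6 15.18 [ 0.5196 -0.0282  0.1194] [ 1.7995e+02 -9.0000e-02 -5.8400e+00] F [-5.9  2.3 12.9] T [0.88 2.08 0.02] op 0.113 55.0
-12 15.43 [ 0.5196 -0.0282  0.1194] [ 1.7996e+02 -9.0000e-02 -1.1840e+01] F [-5.6  1.8 13.8] T [0.85 2.02 0.08] op 0.109 55.0
-18 15.69 [ 0.5196 -0.0282  0.1194] [ 1.7997e+02 -9.0000e-02 -1.7830e+01] F [-5.9  2.7 12.4] T [0.97 2.09 0.06] op 0.109 55.0
```

Run:
```python
from h import *
x=np.array([.5190,-.0280])
for y in [-26,-34,-42,-50,-58,-64,-70,-74,-77,-79,-81,-83]:
    env.move_straight([*x,.117],[180,0,y],rate=.02,force_limit=25); s=st(y)
    if abs(s["wrist_torque"][2])>.6: break
```

```text
-26 15.98 [ 0.5195 -0.0282  0.1194] [-1.800e+02 -1.100e-01 -2.583e+01] F [-6.1  3.2 12.6] T [1.03 2.1  0.04] op 0.106 55.0
-34 16.27 [ 0.5195 -0.0282  0.1194] [-1.7999e+02 -1.0000e-01 -3.3830e+01] F [-6.9  3.  14. ] T [1.   2.01 0.07] op 0.112 55.0
-42 16.57 [ 0.5195 -0.0281  0.1193] [-1.7997e+02 -1.0000e-01 -4.1830e+01] F [-4.7  2.8 13.1] T [1.15 2.04 0.09] op 0.114 55.0
-50 16.86 [ 0.5195 -0.0281  0.1194] [-1.7995e+02 -9.0000e-02 -4.9820e+01] F [-6.1  4.2 12.6] T [1.19 2.06 0.04] op 0.109 55.0
-58 17.15 [ 0.5196 -0.028   0.1194] [-1.7993e+02 -9.0000e-02 -5.7820e+01] F [-5.4  3.7 12.6] T [1.23 2.03 0.05] op 0.111 55.0
-64 17.41 [ 0.5196 -0.028   0.1194] [-1.7993e+02 -8.0000e-02 -6.3820e+01] F [-5.6  4.  12.4] T [1.25 2.06 0.07] op 0.11 55.0
-70 17.67 [ 0.5196 -0.0281  0.1194] [-1.7992e+02 -7.0000e-02 -6.9820e+01] F [-4.9  3.6 13. ] T [1.23 2.05 0.05] op 0.113 55.0
-74 17.92 [ 0.5196 -0.0281  0.1194] [-1.7992e+02 -7.0000e-02 -7.3810e+01] F [-5.6  3.5 12.3] T [1.19 2.07 0.07] op 0.108 55.0
-77 18.17 [ 0.5196 -0.0281  0.1194] [-1.7991e+02 -6.0000e-02 -7.6810e+01] F [-5.4  4.2 12.8] T [1.21 2.09 0.1 ] op 0.109 55.0
-79 18.42 [ 0.5196 -0.0281  0.1194] [-1.7991e+02 -6.0000e-02 -7.8810e+01] F [-5.1  3.9 13.5] T [1.18 2.02 0.06] op 0.113 55.0
-81 18.67 [ 0.5195 -0.028   0.1194] [-1.7991e+02 -5.0000e-02 -8.0810e+01] F [-6.2  3.6 13.3] T [1.25 2.02 0.07] op 0.107 55.0
-83 18.92 [ 0.5195 -0.028   0.1194] [-1.7991e+02 -5.0000e-02 -8.2780e+01] F [-5.3  3.8 13. ] T [1.29 2.09 0.2 ] op 0.11 55.0
```

Run:
```python
from h import *
x=np.array([.5190,-.0280])
for y in (-84,-85): 
    env.move_straight([*x,.117],[180,0,y],rate=.02,force_limit=25); s=st(y)
    if abs(s["wrist_torque"][2])>.5: break
env.dwell(.5); st("hold")
f=vision.grab_frame("scene"); cv2.imwrite("pics/end.png",cv2.resize(f["image"][120:240,200:400],None,fx=4,fy=4,interpolation=cv2.INTER_CUBIC))
```

```text
-84 19.17 [ 0.5195 -0.028   0.1194] [-1.7991e+02 -6.0000e-02 -8.3750e+01] F [-6.2  4.8 12.5] T [1.37 2.05 0.32] op 0.109 55.0
-85 19.42 [ 0.5195 -0.028   0.1194] [-1.7992e+02 -6.0000e-02 -8.4730e+01] F [-5.5  3.3 12.2] T [1.3  2.08 0.39] op 0.111 55.1
hold 19.92 [ 0.5195 -0.028   0.1194] [-1.7991e+02 -6.0000e-02 -8.4720e+01] F [-6.3  3.7 13.3] T [1.28 2.05 0.35] op 0.109 55.1
```

View pics/end.png

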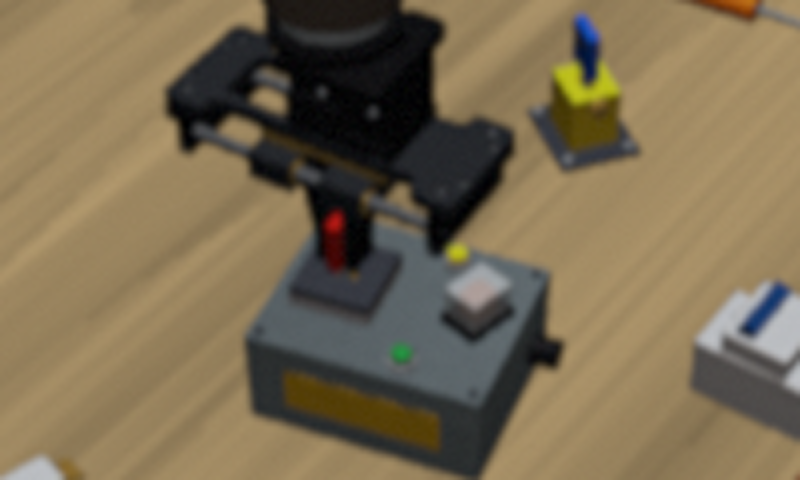

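The picture shows the turned key gripped in the lock at (335,240), close above the boss, with the relay at (478,300) and the blue key undisturbed. The torque rose against the stop, so I'm handing the job in.

```bash
python3 -c "
from workcell import env, vision
print(env.close_job())"
```

```text
the job is handed in; nothing more can be done
None
```

The red key was pulled from its holder, pushed fully home and turned a quarter turn clockwise to the stop; the gripper was still holding it when I handed the job in at about 20 s (verdict not shown).

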